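# Check the spring of a belt tensioner on a lab mixer drive

### The job

Two small belt drives stand on the bench with their covers and belts off. On the one whose tensioner arm carries the large roller, push the arm against its spring until its pointer stands at the index tab on the scale, keep it there for two seconds, then let it return to its rest stop and back off. Do not push the tab along the scale, and leave the arm with the small roller alone.

Things in the scene. Friction and masses are not known exactly. Their poses are not given: they have to be found in the camera images.
- roller (a point): Centre of the large black roller (44 mm across, upright, fixed on its arm, 50 to 85 mm above the bench) at the end of a drive's steel tensioner arm. Axes turn with the arm: x level from pivot to roller, y level across it, z up. The upright pivot lies 110 mm back along -x. Push the -y side, where 35 mm is free. A slim pointer ends 40 mm ahead along x. The other drive's roller is 20 mm across.
- index_tip (a point): Inner tip of the same drive's index tab, a dark steel tab (35 x 16 mm, 32 to 44 mm above the bench) on the outer edge of the white scale, pointing at the pivot; the tip is 155 mm from the pivot. Stiff to slide; set at 0.33 to 0.75 rad from the arm's rest position. The pointer stands at it when the tip lies straight along the roller's x axis.
- idler_arm (a joint): Angle (rad) of the arm with the large roller: 0 at the rest stop, growing anticlockwise from above (towards the roller's +y) against the spring; far stop 0.93. Push at the roller 3 N at first, 9 N at 0.75 rad; let go, it swings back within 1 s. Arm bar 16 mm wide, 40 to 48 mm above the bench, over a fixed grey base 230 x 200 x 30 mm; two bare pulleys by the pivot reach 64 mm.
- small_arm (a joint): Angle (rad) of the arm with the small roller (20 mm across) on the other drive, otherwise alike: 0 at its rest stop; leave it there.

How it is judged:
By the outcome, as a careful person would: the job done as asked, in the order asked, and still so for the second after the job is handed in, with the robot touching nothing.
It also fails if it takes over 45 s, if anything falls off the work surface, if the arm or the gripper's body presses on something with over 40 N, if the wrist force passes 120 N, or if a joint passes its speed limit or range.

### The arm

A 6-joint arm with a two-finger parallel gripper is mounted at the origin on the work surface. World frame = base frame: x ahead of the robot, y to its left, z up, the work surface at z = 0. Lengths are in m, angles in rad, forces in N, time in s.
With the tool pointing down it reaches from about 0.35 to 0.775 m from the base axis. Payload 5.5 kg.
Tool frame: the origin (TCP) lies on the centre line of the jaws, within the pads' length; the fingertips stand 11 mm ahead of it and the grasp point (between the pads) lies 8 mm behind it (env.nose_length is the distance from the TCP to the fingertips, in m); x points along the fingers, z is the direction in which the jaws open and shut, and the axes are right-handed (so a half turn about x gives the same grasp; the last joint's range is limited). The gripper opens to 85 mm and grips with 20 to 120 N. Pads are 22 mm wide; open, the fingers measure 114 mm over their backs; the gripper's body (76 mm by 85 mm) begins 54 mm behind the grasp point. The pads swing forward as they close: fully open they stand 13 mm farther back than shut.
Start: joints at [1.046, 0.313, 0.046, 1.304, 0, 1.431], TCP at [0.216, 0.533, 0.242] pointing down, gripper open.
Joint ranges: [-2.76, 2.76], [-0.86, 1.69], [-1.03, 1.26], [-2.2, 2.34], [-1.47, 1.5], [-3.14, 3.14]. Speed limits (rad/s): [2.57, 2.57, 3.14, 3.14, 3.14, 3.14].

### API

Orientations are given as a unit quaternion [w, x, y, z].
In Python, from workcell import env gives the robot as it stands. The module is installed in compiled form; this text tells all that it offers.
- The arm moves only by the tool step_arm, never from a script. Its argument "moves" is a list that holds one entry, the list of rows, each a list of 7 numbers: the turn, a rotation vector about the tool's x, y, z in rad, then the shift along the tool's x, y, z in m, then the opening, from 0 (shut) to 1 (fully open). In form: [[[rx, ry, rz, tx, ty, tz, grip], ...]]. A call has 1 to 12 rows; each row is the pose to reach, as a shift and turn from the pose measured when the call began, along the tool's axes at that moment; what a row does not reach only later rows make up. A row lasts 1/10 s, in which the tool goes at most 50 mm and 8.59 degrees, less where a joint would pass 70% of its speed; a pose out of reach is approached as far as the arm can. A call with a gripper value outside its range is refused whole. The fingers move at their own pace and stop on an object; "force" is the grip in N (left out, the last holds). Time passes only in rows, so rows that repeat a pose let the fingers close. It gives the time, the measured TCP pose, the force and the opening at its end, in the units of the state.
- env.get_state(): the state, without advancing time (a new reading comes with each control period).
- env.read_camera(name): name is "scene" or "top"; returns (picture, depth): 400x640x3 uint8, red, green, blue; 400x640 float32, m along the optical axis (not along the pixel's ray), 0 where there is no reading.
- env.get_calibration(name): a dict with "mtx" (3x3 intrinsics, pixels), "camera_from_world" (4x4, takes a point from world to camera coordinates). Camera axes: x right, y down, z forward; pixel columns grow to the right and rows downward; lengths in m; the calibration is good to about 2 mm. A picture is of the moment at which its call begins. get_calibration takes no time and is no camera call.
- env.hand_in(): hands the job in, once; it reports no verdict.
Trained networks look in the newest picture that a camera, given by its name, has taken for a name from the list of things; names that differ only in an ending like _2 or _b are one class to them, and where a whole thing is asked for, a point or a joint stands for the part that bears it (a point fixed in the world has none). Each returns a list of dicts, best first, with "confidence" (0 to 1); they miss things now and then, are a little off and sometimes report something else, mostly with a low value. They report only what shows in the picture. A call takes as long as a camera call.
- env.boxes_of(camera, thing): "uv" ([column, row] in pixels, amid what is visible of it).
- env.silhouettes(camera, thing): "mask" (400x640 bool, what is visible of it) and "uv" ([column, row] in pixels, amid what is visible of it).
The state is a dict: "clock": time; "joint_pos": joint angles; "qvel": joint speeds; "tau": joint torques, N m; "tcp_pos": TCP position; "orientation": TCP orientation; "wrist_force": force on the tool from outside, world axes, zero at the start; "ft_torque": the same for the moment, N m; "finger_gap": finger opening in m.
Only numpy, scipy, OpenCV 4.12 (cv2) and the standard library are available. Lean on these libraries where they do the work, as an engineer would, in place of code of your own. Each camera call takes 0.05 s, during which the arm holds its last target.

## Working session

There is one attempt and no reset: what is moved stays moved. The work goes in short steps, Python scripts to look and compute and a tool call to move; the robot and the scene stay as the last step left them, time stands still between calls to the robot, and variables do not carry over. Pictures are saved under pics/ and viewed, and the job is handed in when it is done.

Besides the shell and the picture viewer there is one more tool, called after "Emit:" as name([rows], argument=value, ...), one row to a line, values as JSON. step_arm: Moves the arm, as the interface text tells. Its arguments: {"type":"object","properties":{"moves":{"type":"array","items":{"type":"array","items":{"type":"array","items":{"type":"number"}}}},"force":{"type":"number"}},"required":["moves"]}

```bash
mkdir -p pics; cat > h.py <<'E'
from workcell import env
import numpy as np, cv2
def look(n,tag):
    p,d=env.read_camera(n); cv2.imwrite(f'pics/{tag}_{n}.png',p[:,:,::-1]); return p,d
def w(n,u,v,d=None,z=None):
    c=env.get_calibration(n);K=np.array(c["mtx"]);T=np.linalg.inv(np.array(c["camera_from_world"]))
    r=np.linalg.inv(K)@np.array([u,v,1.])
    R=T[:3,:3]@r;o=T[:3,3]
    if z is not None: return o+R*(z-o[2])/R[2]
    return o+R*d
def px(n,P):
    c=env.get_calibration(n);K=np.array(c["mtx"]);T=np.array(c["camera_from_world"])
    q=K@(T[:3,:3]@np.array(P)+T[:3,3]); return q[:2]/q[2]
E
python3 - <<'E'
from h import *
np.set_printoptions(precision=4,suppress=True)
for n in("top","scene"):
    p,d=look(n,"a")
    for t in("roller","index_tip","idler_arm","small_arm"):
        for b in env.boxes_of(n,t):
            u,v=b["uv"];dd=d[int(v),int(u)]
            print(n,t,np.round(b["uv"],1),round(b["confidence"],2),w(n,u,v,dd))
print(env.get_state())
E
```

```text
top roller [223.3 210.1] 0.6 [0.5303 0.2252 0.0309]
top index_tip [216.7 177.2] 0.62 [0.6116 0.242  0.0464]
top idler_arm [221.8 210.1] 0.55 [0.5301 0.2284 0.0328]
top small_arm [401.1 231.4] 0.71 [ 0.4803 -0.2164  0.0473]
scene roller [394.  158.8] 0.59 [0.5408 0.1909 0.081 ]
scene roller [235.9 222.3] 0.45 [ 0.4683 -0.2143  0.0454]
scene idler_arm [393.7 157.6] 0.8 [0.5363 0.1943 0.0806]
{'clock': 0.5, 'joint_pos': array([ 1.0464,  0.3132,  0.046 ,  1.3036, -0.    ,  1.4312]), 'qvel': array([ 0.0011, -0.0014,  0.0016, -0.0009,  0.0002, -0.0006]), 'tau': array([ -0.0016, -47.9999,  29.8535,   0.002 ,  -0.0002,  -0.    ]), 'tcp_pos': array([0.2159, 0.533 , 0.2423]), 'orientation': array([ 0.5864, -0.3952,  0.5864,  0.3952]), 'wrist_force': array([ 0.3374,  0.4605, -0.0274]), 'ft_torque': array([-0.009 , -0.0175, -0.036 ]), 'finger_gap': 0.08530589963954266}
```

View pics/a_top.png

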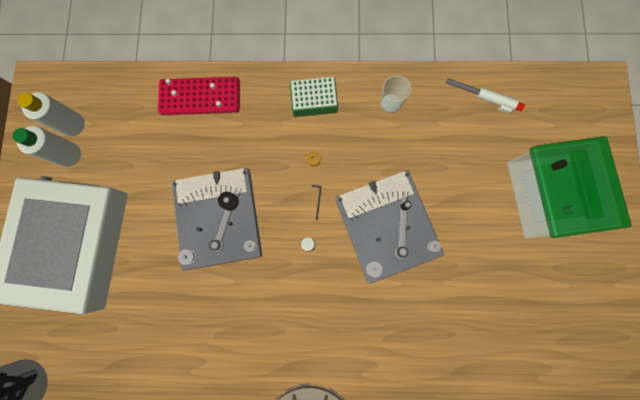

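View pics/a_scene.png

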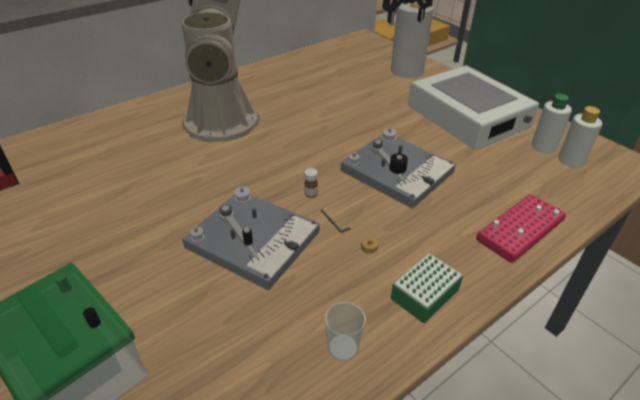

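```bash
python3 -c "
import cv2
p=cv2.imread('pics/a_top.png')[130:270,130:310];cv2.imwrite('pics/a_topz.png',cv2.resize(p,None,fx=4,fy=4,interpolation=cv2.INTER_CUBIC))"
```

```text
(no output)
```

View pics/a_topz.png

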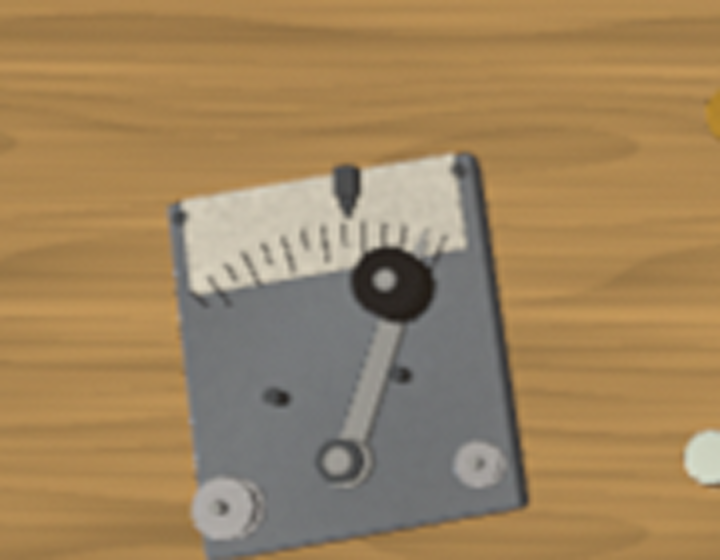

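```bash
python3 - <<'E'
from h import *
np.set_printoptions(precision=4,suppress=True)
p,d=look("top","b")
zz=lambda x,y:(130+x/4-.4,130+y/4-.4)
def med(u,v,r=1): 
    a=d[int(round(v))-r:int(round(v))+r+1,int(round(u))-r:int(round(u))+r+1];return a
for nme,(x,y) in dict(roller=(385,280),pivot=(340,461),tip=(348,217),tab=(345,180),pul=(222,507),pul2=(479,463),base=(300,420)).items():
    u,v=zz(x,y); print(nme,u,v,w("top",u,v,np.median(med(u,v))))
# point clouds
K=[(u,v) for v in range(165,265) for u in range(165,270)]
P=np.array([w("top",u,v,d[v,u]) for u,v in K])
m=(P[:,2]>.076)
print("high",m.sum(),P[m].min(0),P[m].max(0),P[m].mean(0))
Q=P[m]; (cx,cy),r=cv2.minEnclosingCircle(Q[:,:2].astype(np.float32)); print(cx,cy,r)
m2=(P[:,2]>.05)&(P[:,2]<.072)
for q,k in zip(P[m2],np.array(K)[m2]):
    pass
lab=[(k,q) for q,k in zip(P[m2],np.array(K)[m2]) if abs(k[0]-215)<8 and abs(k[1]-245)<8]
print("pivot",len(lab),np.mean([q for _,q in lab],0))
print("base",np.median(P[(P[:,2]<.035)&(P[:,2]>.02),2]))
c=env.get_calibration("top");T=np.linalg.inv(c["camera_from_world"]);print(T[:3,3])
E
```

```text
roller 225.85 199.6 [0.5479 0.2037 0.0893]
pivot 214.6 244.85 [0.4421 0.2317 0.0651]
tip 216.6 183.85 [0.5966 0.2445 0.036 ]
tab 215.85 174.6 [0.6184 0.2447 0.0458]
pul 185.1 256.35 [0.4141 0.3046 0.0552]
pul2 249.35 245.35 [0.442  0.1492 0.0606]
base 204.6 234.6 [0.4682 0.2688 0.0309]Traceback (most recent call last):
  File "<stdin>", line 11, in <module>
  File "h.py", line 6, in w
    c=env.get_calibration(n);K=np.array(c["mtx"]);T=np.linalg.inv(np.array(c["camera_from_world"]))
ValueError: time passes only in moves, steps and waits
```

```bash
cat > h.py <<'E'
from workcell import env
import numpy as np, cv2
from scipy.spatial.transform import Rotation as Ro
np.set_printoptions(precision=4,suppress=True)
C={}
def cal(n):
    if n not in C:
        c=env.get_calibration(n);C[n]=(np.array(c["mtx"]),np.array(c["camera_from_world"]))
    return C[n]
def look(n,tag):
    p,d=env.read_camera(n); cv2.imwrite(f'pics/{tag}_{n}.png',p[:,:,::-1]); return p,d
def w(n,u,v,d=None,z=None):
    K,M=cal(n);T=np.linalg.inv(M)
    R=T[:3,:3]@(np.linalg.inv(K)@np.array([u,v,1.]));o=T[:3,3]
    return o+R*((z-o[2])/R[2] if z is not None else d)
def px(n,P):
    K,M=cal(n);q=K@(M[:3,:3]@np.array(P)+M[:3,3]); return q[:2]/q[2]
def rot(s): q=s["orientation"];return Ro.from_quat([q[1],q[2],q[3],q[0]])
def to(s,P,yaw):  # tool x down, y=dir(yaw+90deg)
    y=np.array([-np.sin(yaw),np.cos(yaw),0]);x=np.array([0,0,-1.]);z=np.cross(x,y)
    G=Ro.from_matrix(np.array([x,y,z]).T);R=rot(s)
    return (R.inv()*G).as_rotvec(),R.inv().apply(np.array(P)-s["tcp_pos"])
E
python3 - <<'E'
from h import *
p,d=look("top","c")
s=env.get_state()
print(s["clock"],rot(s).as_matrix())
for yaw in(.08,.08+np.pi): print(to(s,[.55,.158,.15],yaw))
U,V=np.meshgrid(range(165,270),range(165,265))
P=np.array([w("top",u,v,d[v,u]) for u,v in zip(U.ravel(),V.ravel())])
m=P[:,2]>.079
print("roller",m.sum(),P[m].min(0),P[m].max(0),cv2.minEnclosingCircle(P[m][:,:2].astype(np.float32)))
near=np.hypot(P[:,0]-.442,P[:,1]-.2317)
m=(near<.022)&(P[:,2]>.055);print("pivot",m.sum(),P[m].min(0),P[m].max(0),P[m].mean(0))
piv=P[m].mean(0)
tip=w("top",216.6,183.85,z=.044);tip0=w("top",215.85,171.5,z=.044);print(tip,tip0,np.hypot(*(tip-piv)[:2]))
print("ang tip",np.arctan2(*(tip-piv)[1::-1]))
m=(near>.06)&(P[:,2]>.04)&(P[:,2]<.06);
for q in P[m]: print(q,end=' ')
E
```

```text
0.6 [[ 0.0001 -0.9269  0.3754]
 [ 0.0001  0.3754  0.9269]
 [-1.     -0.      0.0001]]
(array([ 1.106 ,  0.0001, -0.    ]), array([ 0.0923, -0.4504, -0.2222]))
(array([-2.0356,  0.    ,  0.0001]), array([ 0.0923, -0.4504, -0.2222]))
roller 313 [ 0.4145 -0.0328  0.0794] [0.5675 0.2271 0.9295] ((0.48560038208961487, 0.09532390534877777), 0.14663277566432953)
pivot 110 [0.4298 0.2203 0.0553] [0.4541 0.2461 0.0684] [0.4416 0.233  0.0634]
[0.595 0.242 0.044] [0.6269 0.2457 0.044 ] 0.15365994127227814
ang tip 0.058599538017650665
[0.6286 0.2434 0.0422] [0.6253 0.2526 0.0449] [0.6257 0.2506 0.0434] [0.6254 0.2476 0.0447] [0.6254 0.245  0.0448] [0.625  0.242  0.0465] [0.6258 0.2405 0.0431] [0.6266 0.2388 0.0401] [0.6228 0.2526 0.0446] [0.6229 0.2501 0.0443] [0.6221 0.2465 0.0476] [0.623  0.2452 0.0439] [0.6228 0.2423 0.0449] [0.6226 0.2394 0.0459] [0.62   0.2522 0.0452] [0.6202 0.2499 0.0446] [0.6196 0.2465 0.0473] [0.6206 0.2452 0.0433] [0.6204 0.2425 0.0439] [0.6202 0.2395 0.0451] [0.6177 0.2524 0.0442] [0.6172 0.2491 0.0464] [0.618  0.2476 0.0432] [0.6174 0.2443 0.0456] [0.6175 0.2419 0.04
[... 9285 characters left out ...]
53 0.0527] [0.4032 0.2926 0.0535] [0.4032 0.2898 0.0544] [0.4004 0.3199 0.0513] [0.4004 0.3178 0.0507] [0.4005 0.3159 0.0494] [0.4005 0.3135 0.0492] [0.4006 0.31   0.0519] [0.4006 0.3071 0.0531] [0.4006 0.305  0.0523] [0.4007 0.3022 0.0533] [0.4007 0.3002 0.052 ] [0.4007 0.2971 0.054 ] [0.4007 0.2958 0.0508] [0.4008 0.2928 0.0524] [0.3981 0.317  0.0522] [0.3982 0.314  0.0537] [0.3982 0.311  0.055 ] [0.3982 0.3095 0.0528] [0.3982 0.3068 0.0535] [0.3983 0.3044 0.0534] [0.3983 0.3013 0.0551] [0.3983 0.3004 0.0512] [0.3983 0.2978 0.0516] [0.3983 0.296  0.0499] [0.3959 0.3105 0.056 ] [0.3959 0.3082 0.0557] [0.3959 0.3064 0.054 ] [0.3959 0.3038 0.0545] [0.3959 0.3017 0.0536] [0.396  0.2996 0.0529]
```

Emit:
step_arm([
  [[0.11,0,0,0.0,-0.045,-0.022,0],[0.22,0,0,0.01,-0.09,-0.044,0],[0.33,0,0,0.02,-0.135,-0.066,0],[0.44,0,0,0.03,-0.18,-0.088,0],[0.55,0,0,0.04,-0.225,-0.11,0],[0.66,0,0,0.05,-0.27,-0.132,0],[0.77,0,0,0.06,-0.315,-0.155,0],[0.88,0,0,0.07,-0.36,-0.177,0],[0.99,0,0,0.08,-0.405,-0.2,0],[1.106,0,0,0.09,-0.45,-0.222,0],[1.106,0,0,0.09,-0.45,-0.222,0],[1.106,0,0,0.09,-0.45,-0.222,0]],
])

```text
clock: 1.8
tcp_pos: [0.5504, 0.1566, 0.1516]
orientation: [0.706, -0.027, 0.707, 0.027]
wrist_force: [-0.8, -0.4, 0.7]
finger_gap: 0.0002
```

```bash
python3 - <<'E'
from h import *
s=env.get_state();print(s["clock"],s["tcp_pos"],rot(s).as_matrix(),s["finger_gap"],s["joint_pos"])
p,d=look("scene","d");p,d=look("top","d")
cv2.imwrite('pics/d_z.png',cv2.resize(p[130:270,150:330,::-1],None,fx=4,fy=4,interpolation=cv2.INTER_CUBIC))
E
```

```text
1.8 [0.5504 0.1566 0.1516] [[-0.0009 -0.0773  0.997 ]
 [ 0.0001  0.997   0.0773]
 [-1.      0.0001 -0.0009]] 0.00018906422670182904 [ 0.1369  0.3501 -0.1278  1.0939  0.0002  1.6303]
```

View pics/d_scene.png

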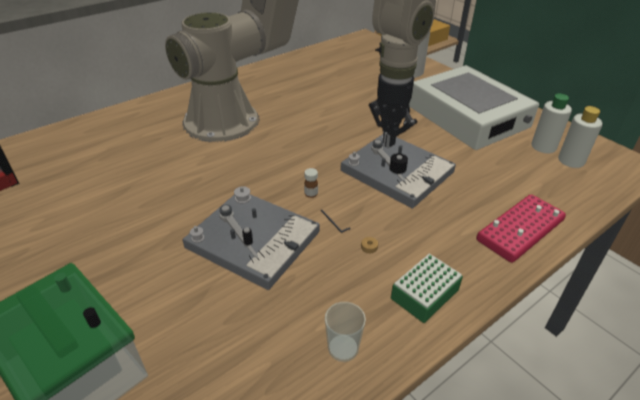

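View pics/d_z.png

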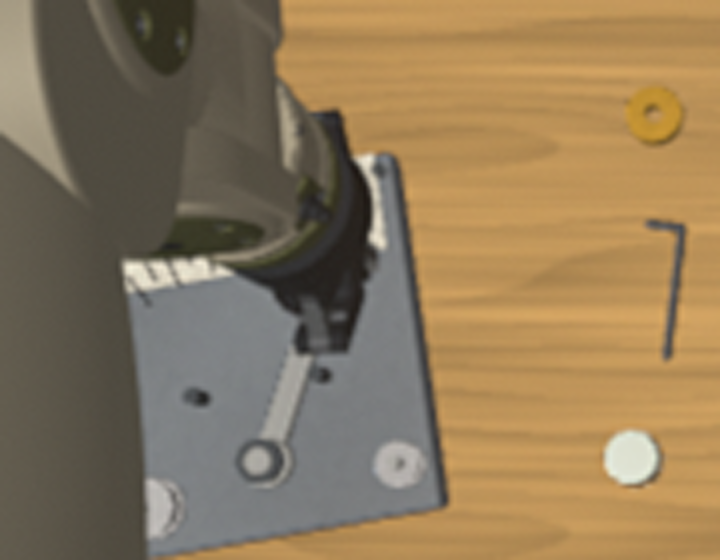

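Emit:
step_arm([
  [[0,0,0,0.02,0.001,0,0],[0,0,0,0.04,0.002,0,0],[0,0,0,0.06,0.003,0,0],[0,0,0,0.075,0.003,0,0],[0,0,0,0.085,0.003,0,0],[0,0,0,0.085,0.003,0,0]],
])

```text
clock: 2.5
tcp_pos: [0.5469, 0.163, 0.0665]
orientation: [0.705, -0.029, 0.708, 0.03]
wrist_force: [0.4, -0.1, -1.0]
finger_gap: 0.0001
```

```bash
cat >> h.py <<'E'
def sc(tag):
    p,d=look("scene",tag)
    cv2.imwrite(f'pics/{tag}_z.png',cv2.resize(p[115:215,330:465,::-1],None,fx=5.9,fy=5.9,interpolation=cv2.INTER_CUBIC)); return p,d
E
python3 - <<'E'
from h import *
s=env.get_state();print(s["clock"],s["tcp_pos"],s["wrist_force"])
p,d=sc("e")
piv=np.array([.4416,.2325])
for a in(-.26,.07):print(px("scene",[*(piv+.15*np.array([np.cos(a),np.sin(a)])),.044]),px("scene",[*(piv+.11*np.array([np.cos(a),np.sin(a)])),.085]))
print(px("scene",[*piv,.065]),px("scene",[*(piv+.155*np.array([np.cos(a),np.sin(a)])),.044]))
E
```

```text
2.5 [0.5469 0.163  0.0665] [ 0.3674 -0.1484 -1.0067]
[406.498  179.4027] [400.1327 156.8852]
[421.8065 172.9273] [411.4752 152.4025]
[378.3305 140.583 ] [423.3845 173.8476]
```

View pics/e_z.png

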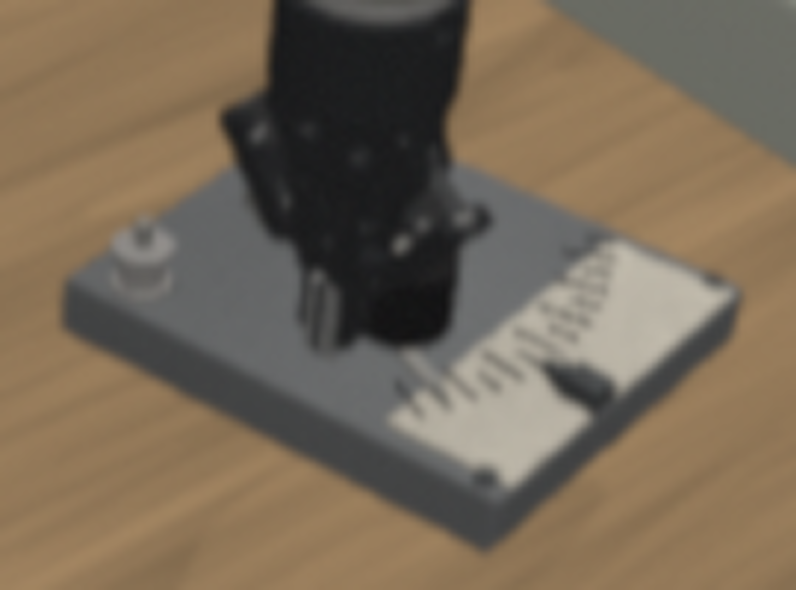

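```bash
python3 - <<'E'
from h import *
s=env.get_state();print(s["clock"],s["tcp_pos"],rot(s).as_matrix(),s["qvel"])
p=cv2.imread('pics/c_top.png')
z=cv2.resize(p[160:262,168:268],None,fx=8,fy=8,interpolation=cv2.INTER_CUBIC)
cv2.imwrite('pics/c_tab.png',z[:320,100:700]);cv2.imwrite('pics/c_piv.png',z[200:760,150:700])
g=cv2.cvtColor(p,cv2.COLOR_BGR2GRAY)
print(g[168:188,208:226])
print(g[236:254,206:226])
# scene tip
for h in(.032,.038,.044):print(w("scene",422,177.4,z=h))
E
```

```text
2.55 [0.5477 0.1629 0.0674] [[-0.0016 -0.0827  0.9966]
 [ 0.0005  0.9966  0.0827]
 [-1.      0.0006 -0.0016]] [-0.0122 -0.0104  0.0263  0.0072 -0.002   0.0007]
[[138 138 138 137 138 138 139 139 139 139 139 138 138 137 137 138 137 135]
 [136 136 137 136 137 137 136 138 138 138 138 136 137 135 135 134 131 127]
 [138 140 140 141 142 137 134 130 128 129 131 138 141 140 137 132 129 129]
 [144 144 143 144 142 126 111  99  92  95 102 123 148 156 154 157 160 166]
 [139 138 139 139 134 104  79  79  76  75  62  76 150 181 184 193 201 200]
 [146 149 149 154 148 111  78  77  77  76  58  58 160 201 198 196 199 197]
 [176 181 183 187 178 127  79  77  78  77  60  58 161 202 198 195 195 195]
 [199 200 202 201 186 130  79  77  79  78  60  59 161 202 196 193 193 192]
 [197 195 197 201 187 130  79  77  78  79  61  58 156 195 194 194 193 193]
 [201 197 198 201 187 131  77  75  78  78  62  58 153 193 193 193 192 191]
 [202 202 200 200 190 141  85  70  71  74  61  76 160 192 190 192 191 190]
 [200 201 199 198 199 177 116  67  66  66  60 122 180 194 189 189 191 192]
 [197 197 197 197 202 204 148  78  73  7
[... 1460 characters left out ...]
  77  68  83 129 119  97
  109 114]
 [118 119 117  97  80 106 140 152 150 145 124  91  72  66 106 127 104 100
  113 112]
 [117 118 117 108  89  80 107 121 119 110  91  73  66  81 130 124  95 104
  113 113]
 [117 117 117 116 104  85  78  78  76  76  76  77  84 115 126 106 103 112
  113 113]
 [117 116 115 115 113 104  96  96  98 101 109 115 120 125 108  99 110 114
  114 113]
 [117 115 115 116 116 115 121 125 128 131 141 138 123 110 107 112 114 114
  113 113]
 [117 115 114 115 115 116 115 115 111 108 110 109 111 112 113 114 114 115
  115 114]
 [115 115 115 116 116 116 114 113 114 112 113 113 113 112 111 113 115 115
  115 115]]
[0.5944 0.2427 0.032 ]
[0.5992 0.2364 0.038 ]
[0.6041 0.23   0.044 ]
```

View pics/c_tab.png

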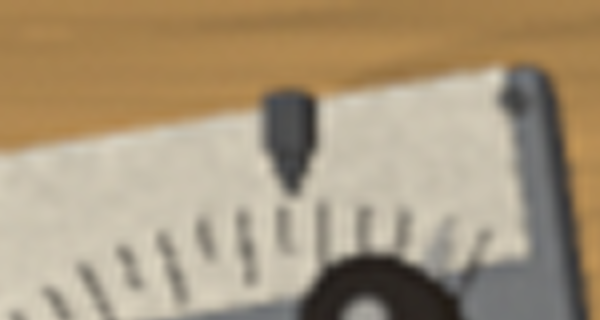

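View pics/c_piv.png

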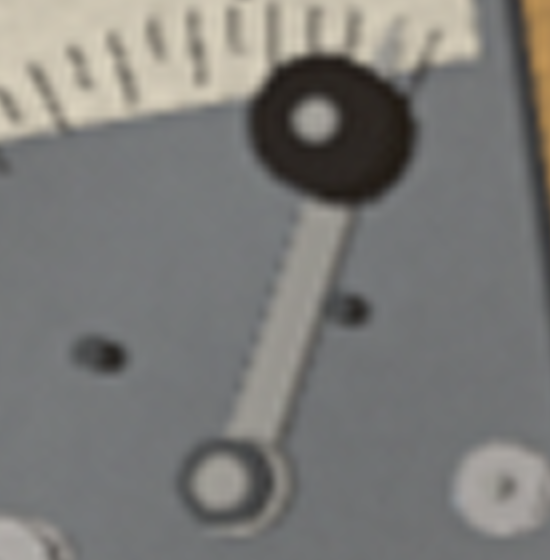

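```bash
python3 - <<'E'
from h import *
p=cv2.imread('pics/c_top.png');g=cv2.cvtColor(p,cv2.COLOR_BGR2GRAY).astype(float)
def cent(r0,r1,c0,c1,lo):
    b=np.clip(g[r0:r1,c0:c1]-lo,0,None);V,U=np.mgrid[r0:r1,c0:c1];return (b*U).sum()/b.sum(),(b*V).sum()/b.sum()
print(g[188:214,216:242].astype(int))
r=cent(195,204,221,231,60);print(r)
d=env.read_camera("top") if 0 else None
rz=[w("top",*r,z=h) for h in(.085,.089,.092)];pv=[w("top",213.8,244.7,z=h) for h in(.062,.066,.07)]
tb=w("top",215.17,175,z=.044)
print(rz,pv,tb)
for a in pv: print("tab ang",np.arctan2(*(tb-a)[1::-1]),[ (np.arctan2(*(b-a)[1::-1]),np.hypot(*(b-a)[:2])) for b in rz])
E
```

```text
[[155 193 196 195 139 157 195 193 191 136 150 191 196 192 136 153 196 198
  192 172 160 180 194 195 181 173]
 [157 193 197 197 140 156 195 194 192 138 155 198 201 188 132 151 192 192
  182 161 163 184 192 192 152 147]
 [155 184 194 194 139 156 197 197 196 142 150 189 191 172 130 160 192 185
  170 149 150 176 190 185 151 170]
 [161 177 193 195 140 156 187 177 172 123 107 133 137 134 139 178 198 178
  157 149 151 177 191 161 152 183]
 [192 194 200 200 146 136 136  89  65  45  41  46  46  49  84 150 176 166
  155 149 159 181 183 131 141 174]
 [194 197 205 199 138  71  55  36  33  32  33  35  33  32  37  53  80 118
  146 140 154 165 138  92 105 121]
 [192 195 201 172 101  40  33  36  37  38  38  40  40  38  36  32  35  55
  107 113 115 120  88  83 107 114]
 [191 193 188 130  50  33  37  39  38  39  40  38  38  40  39  38  36  34
   42  63  98 111  90  99 116 117]
 [183 177 140  77  37  37  37  37  37  47  51  44  39  40  38  41  39  38
   33  35  66  85  97 113 119 118]
 [147 128  79  38  35  39  37  41  68  97 106  88  55  38  38  40  41  39
   37  33  32  50  99 119 120 119]
 [120  96 
[... 2023 characters left out ...]
tab ang 0.07019682581895219 [(np.float64(-0.2683265149176839), np.float64(0.11037675764008034)), (np.float64(-0.2797406747736166), np.float64(0.11006907423966904)), (np.float64(-0.28834243900539724), np.float64(0.10984776802558308))]
tab ang 0.07713544298552963 [(np.float64(-0.2572262769270977), np.float64(0.11018113628999007)), (np.float64(-0.2686296931611905), np.float64(0.10985950001904482)), (np.float64(-0.27722535135446363), np.float64(0.10962769556886319))]
tab ang 0.08405643958836033 [(np.float64(-0.2460879310182834), np.float64(0.1099991382490446)), (np.float64(-0.25747762151658876), np.float64(0.10966353924278557)), (np.float64(-0.2660649256094409), np.float64(0.10942122548043001))]
```

Emit:
step_arm([
  [[0,0,0,0,0.003,0.001,0],[0,0,0,0,0.005,0.001,0],[0,0,0,0,0.005,0.001,0]],
])

```text
clock: 2.85
tcp_pos: [0.5488, 0.1685, 0.0683]
orientation: [0.706, -0.029, 0.707, 0.03]
wrist_force: [1.1, -0.3, -1.0]
finger_gap: -0.0006
```

Emit:
step_arm([
  [[0,0,0,0,0.002,0.0,0],[0,0,0,0,0.002,0.0,0]],
])

```text
clock: 3.05
tcp_pos: [0.5489, 0.1704, 0.0686]
orientation: [0.707, -0.029, 0.706, 0.03]
wrist_force: [0.4, -0.6, 0.6]
finger_gap: 0.0004
```

Emit:
step_arm([
  [[0,0,0,0,0.002,0.0,0],[0,0,0,0,0.002,0.0,0]],
])

```text
clock: 3.25
tcp_pos: [0.5494, 0.1716, 0.0686]
orientation: [0.707, -0.03, 0.706, 0.029]
wrist_force: [2.6, -3.9, -0.8]
finger_gap: -0.0004
```

Emit:
step_arm([
  [[0,0,0,0,0.002,0.0,0],[0,0,0,0,0.002,0.0,0]],
])

```text
clock: 3.45
tcp_pos: [0.55, 0.173, 0.0687]
orientation: [0.707, -0.03, 0.706, 0.028]
wrist_force: [1.8, -4.7, -1.0]
finger_gap: 0.0004
```

Emit:
step_arm([
  [[0,0,0,0.001,0.003,0,0],[0,0,0,0.001,0.006,0,0],[0,0,0,0.001,0.009,0,0],[0,0,0,0.001,0.012,0,0],[0,0,0,0.001,0.015,0,0],[0,0,0,0.001,0.018,0.001,0],[0,0,0,0.001,0.021,0.001,0],[0,0,0,0.001,0.024,0.001,0],[0,0,0,0.001,0.027,0.002,0],[0,0,0,0.001,0.03,0.002,0],[0,0,0,0.001,0.032,0.002,0],[0,0,0,0.001,0.032,0.002,0]],
])

```text
clock: 4.65
tcp_pos: [0.5523, 0.2041, 0.0688]
orientation: [0.709, -0.03, 0.704, 0.027]
wrist_force: [5.7, -7.3, 1.9]
finger_gap: 0.0005
```

```bash
python3 - <<'E'
from h import *
p,d=sc("f")
s=env.get_state();R=rot(s).as_matrix();print(s["clock"],s["tcp_pos"],R[:,1],s["wrist_force"],s["tcp_pos"]@[-.0827,.9966,0])
E
```

```text
4.7 [0.5523 0.204  0.0688] [-0.0801  0.9968 -0.0047] [ 5.6522 -7.0366  2.3718] 0.15765719423832933
```

View pics/f_z.png

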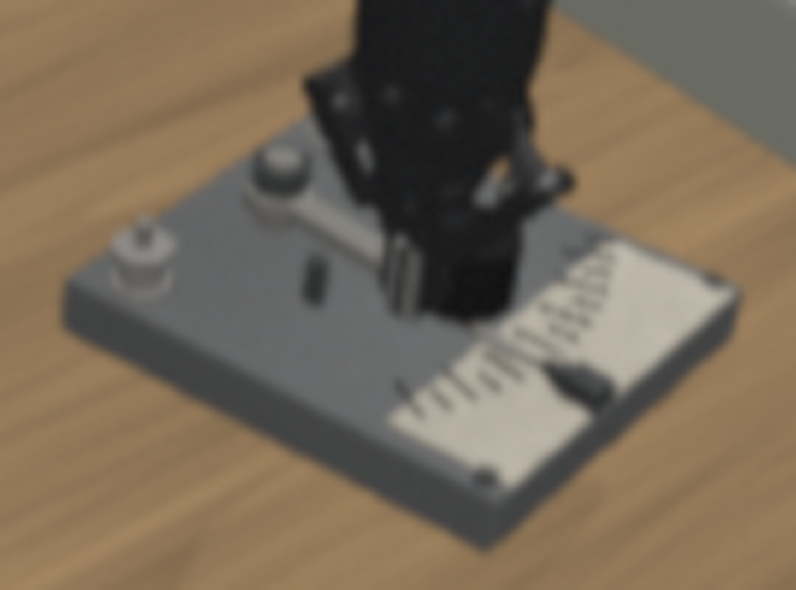

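Emit:
step_arm([
  [[0,0,0,0,0.002,0,0],[0,0,0,0,0.004,0,0],[0,0,0,0,0.005,0,0],[0,0,0,0,0.005,0,0]],
])

```text
clock: 5.1
tcp_pos: [0.5529, 0.2078, 0.0689]
orientation: [0.71, -0.03, 0.703, 0.026]
wrist_force: [3.2, -7.2, -0.8]
finger_gap: -0.0002
```

```bash
python3 - <<'E'
from h import *
p,d=sc("g")
cv2.imwrite('pics/g_zz.png',cv2.resize(p[160:195,395:445,::-1],None,fx=15,fy=15,interpolation=cv2.INTER_CUBIC))
s=env.get_state();print(s["clock"],s["tcp_pos"],rot(s).as_matrix()[:,1],s["wrist_force"],s["tcp_pos"]@[-.0827,.9966,0])
piv=np.array([.4424,.2334])
for a in (.037,.057,.077,.097):
  print(a,[((px("scene",[*(piv+r*np.array([np.cos(a),np.sin(a)])),.044])-[395,160])*15).round() for r in(.13,.15,.155,.19)])
E
```

```text
5.15 [0.5528 0.2078 0.0689] [-0.0789  0.9969 -0.007 ] [ 3.3324 -6.2603 -0.7484] 0.16140226724540158
0.037 [array([299., 150.]), array([390., 206.]), array([413., 220.]), array([577., 322.])]
0.057 [array([309., 144.]), array([402., 199.]), array([425., 213.]), array([593., 313.])]
0.077 [array([319., 137.]), array([413., 192.]), array([437., 205.]), array([607., 303.])]
0.097 [array([329., 131.]), array([425., 184.]), array([449., 198.]), array([621., 293.])]
```

View pics/g_z.png

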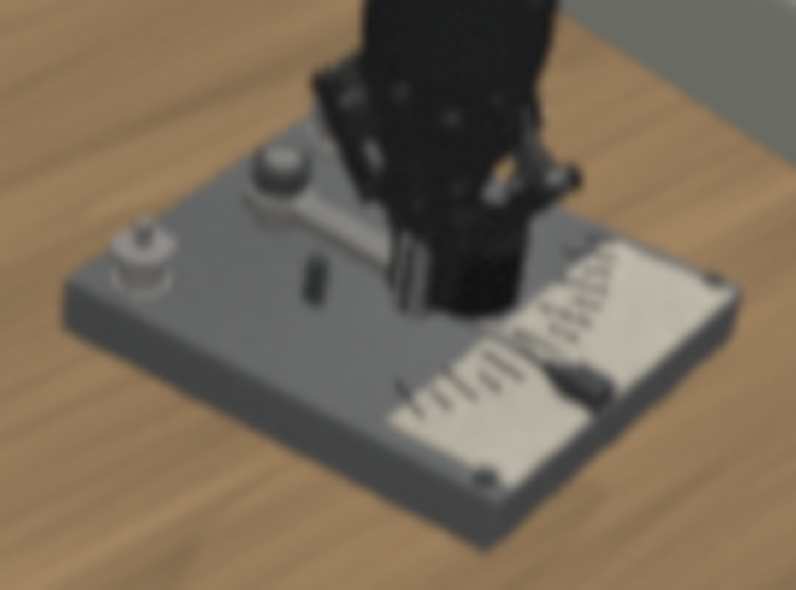

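View pics/g_zz.png

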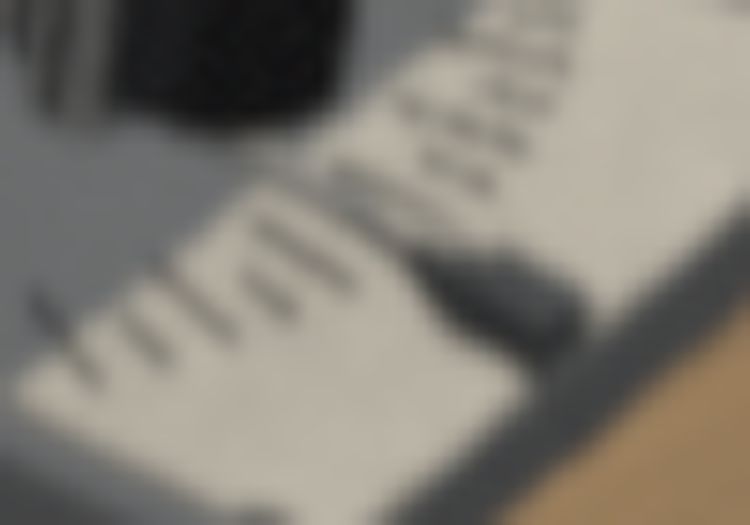

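Emit:
step_arm([
  [[0,0,0,0,0.001,0,0],[0,0,0,0,0.0015,0,0],[0,0,0,0,0.0015,0,0]],
])

```text
clock: 5.45
tcp_pos: [0.5529, 0.2081, 0.0689]
orientation: [0.71, -0.031, 0.703, 0.024]
wrist_force: [0.8, -5.6, 0.3]
finger_gap: -0.0001
```

```bash
python3 - <<'E'
from h import *
p,d=sc("i")
cv2.imwrite('pics/i_zz.png',cv2.resize(p[165:190,405:440,::-1],None,fx=22,fy=22,interpolation=cv2.INTER_CUBIC))
s=env.get_state();print(s["clock"],s["tcp_pos"],rot(s).as_matrix()[:,1],s["wrist_force"],s["tcp_pos"]@rot(s).as_matrix()[:,1], np.array([.4424,.2334,.0689])@rot(s).as_matrix()[:,1]-.033)
E
```

```text
5.5 [0.5529 0.2081 0.0689] [-0.0777  0.9969 -0.0091] [ 1.3177 -5.7886  0.7595] 0.16385060890392 0.16468400303658312
```

View pics/i_zz.png

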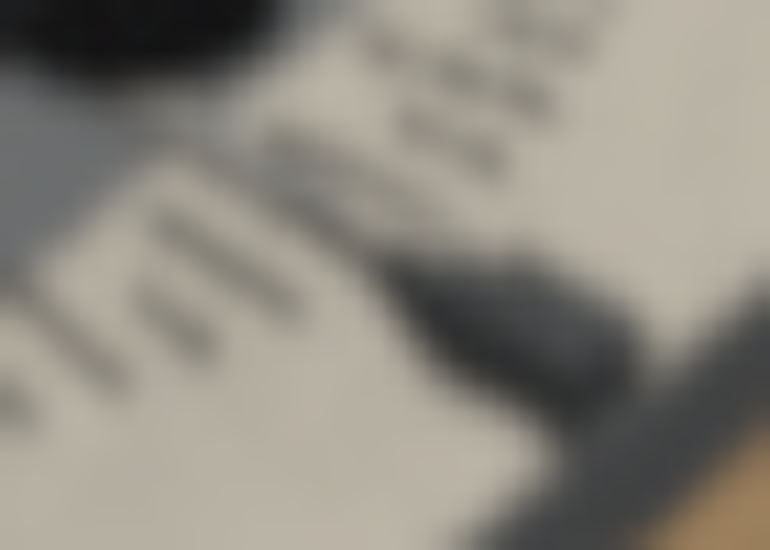

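Emit:
step_arm([
  [[0,0,0,0,0.002,0,0],[0,0,0,0,0.002,0,0],[0,0,0,0,0.002,0,0],[0,0,0,0,0.002,0,0]],
])

```text
clock: 5.9
tcp_pos: [0.553, 0.2089, 0.0689]
orientation: [0.71, -0.031, 0.703, 0.023]
wrist_force: [0.7, -7.0, 0.4]
finger_gap: 0.0001
```

```bash
python3 - <<'E'
from h import *
p,d=sc("j")
cv2.imwrite('pics/j_zz.png',cv2.resize(p[165:190,405:440,::-1],None,fx=22,fy=22,interpolation=cv2.INTER_CUBIC))
s=env.get_state();print(s["clock"],s["tcp_pos"],rot(s).as_matrix()[:,1],s["wrist_force"],s["tcp_pos"]@rot(s).as_matrix()[:,1], np.array([.4424,.2334,.0689])@rot(s).as_matrix()[:,1]-.033)
E
```

```text
5.95 [0.553  0.2088 0.0689] [-0.0765  0.997  -0.0112] [ 1.2026 -6.754   0.5354] 0.16510305090517444 0.16506427527958928
```

View pics/j_zz.png

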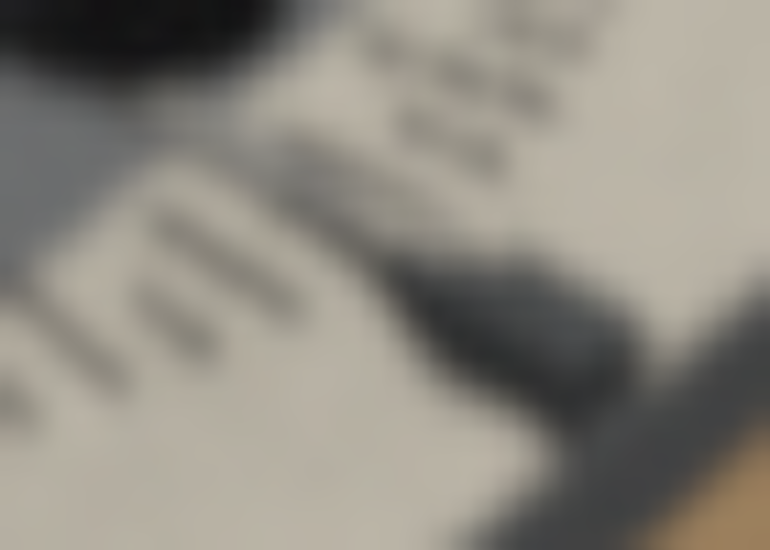

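```bash
python3 - <<'E'
import cv2,numpy as np
a=cv2.imread('pics/e_scene.png').astype(int);b=cv2.imread('pics/j_scene.png').astype(int)
ga=a.mean(2);gb=b.mean(2)
print("cols 408..427");
for r in range(166,182): print(r,(gb-ga)[r,408:428].astype(int), )
for r in range(166,182): print(r,ga[r,408:428].astype(int))
x=np.hstack([cv2.resize(i[160:190,400:430].astype(np.uint8),None,fx=13,fy=13,interpolation=cv2.INTER_NEAREST) for i in(a,b)])
cv2.imwrite('pics/j_cmp.png',x)
E
```

```text
cols 408..427
166 [-86 -91 -90 -87 -89 -91 -87 -86 -71 -40 -13  -1   0   0   0   0  -1   0
   0   0]
167 [-80 -86 -87 -87 -84 -79 -76 -62 -40 -18  -3   0   0   0   0  -1   0   0
   0   0]
168 [-56 -64 -67 -61 -50 -46 -40 -27 -14  -4   0   0   0   0   0   0   0   0
   0  -1]
169 [-24 -33 -37 -26 -11  -6  -8 -10  -6   0   0   0   0   0   0   0   0   0
   0   0]
170 [ -6 -10 -13  -9   1   4  -7 -19 -11   1   1   0   0   0   0   0   0   0
   0  -1]
171 [  0  -1  -3  -6  -5 -11 -27 -37 -25  -7  -6  -5  -1   0   0   0  -1   0
   0   0]
172 [  0   0   0  -1  -4 -12 -31 -42 -40 -29 -27 -23  -9  -3   0   0   0   0
   0   0]
173 [  0   0   0   0   0  -4 -14 -27 -39 -44 -47 -40 -26 -12  -2   0   0   0
   0   0]
174 [  0   0   0   0   0  -1  -2  -8 -19 -32 -39 -44 -41 -26  -6   0   0   0
   0   0]
175 [  0   0   0   0   0   0   0   0  -4  -7 -11 -24 -37 -32  -9   0   0   0
   0   0]
176 [  0   0   0   0   0   0   0   0   0  -1  -1  -4 -12 -19  -6   0   0   0
   0   0]
177 [ 0  0  0  0  0  0  0  0  0  0  0  0  0 -3 -1  0  0  0  0  0]
178 [ 0  0  0  0  0  0  0  0  0  0  0  0  0  0  0  0 -1  0  0 -
[... 892 characters left out ...]
160]
174 [117 134 151 151 145 153 165 171 169 159 150 155 162 160 147 141 148 159
 168 170]
175 [134 153 163 154 134 132 146 161 165 158 147 140 143 148 141 135 140 146
 158 164]
176 [155 167 168 162 150 139 130 139 152 161 161 148 132 121 106 102 114 120
 126 134]
177 [167 171 167 158 159 158 144 132 132 146 161 163 150 124  86  69  79  84
  88  95]
178 [165 171 164 145 146 158 159 151 141 132 146 166 166 149 109  69  58  60
  66  73]
179 [151 165 165 149 136 138 151 164 162 149 150 166 171 165 139  91  57  51
  56  63]
180 [136 151 163 162 149 131 138 162 169 166 167 171 173 172 160 123  80  54
  48  52]
181 [144 136 148 163 163 152 149 164 169 171 173 175 174 173 168 150 112  76
  56  48]
```

View pics/j_cmp.png

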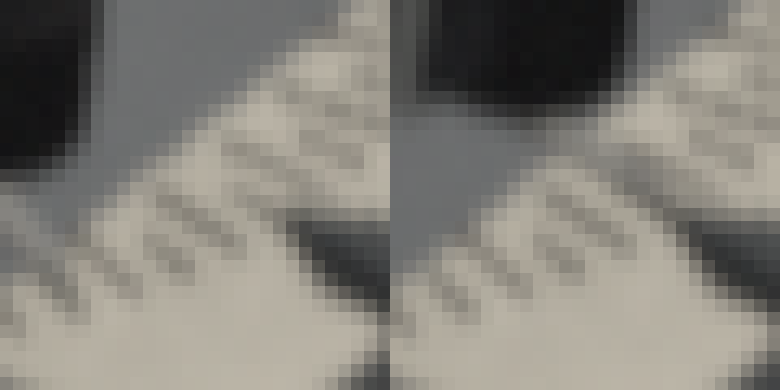

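Emit:
step_arm([
  [[0,0,0,0,0.0013,0,0],[0,0,0,0,0.0013,0,0],[0,0,0,0,0.0013,0,0],[0,0,0,0,0.0013,0,0],[0,0,0,0,0.0013,0,0],[0,0,0,0,0.0013,0,0],[0,0,0,0,0.0013,0,0],[0,0,0,0,0.0013,0,0],[0,0,0,0,0.0013,0,0],[0,0,0,0,0.0013,0,0],[0,0,0,0,0.0013,0,0],[0,0,0,0,0.0013,0,0]],
])

```text
clock: 7.15
tcp_pos: [0.553, 0.2089, 0.0689]
orientation: [0.71, -0.031, 0.703, 0.022]
wrist_force: [1.5, -6.1, 1.6]
finger_gap: -0.0001
```

Emit:
step_arm([
  [[0,0,0,0,0.0012,0,0],[0,0,0,0,0.0012,0,0],[0,0,0,0,0.0012,0,0],[0,0,0,0,0.0012,0,0],[0,0,0,0,0.0012,0,0],[0,0,0,0,0.0012,0,0],[0,0,0,0,0.0012,0,0],[0,0,0,0,0.0012,0,0],[0,0,0,0,0.0012,0,0],[0,0,0,0,0.0012,0,0],[0,0,0,0,0.0012,0,0],[0,0,0,0,0.0012,0,0]],
])

```text
clock: 8.35
tcp_pos: [0.553, 0.2088, 0.0689]
orientation: [0.71, -0.032, 0.703, 0.021]
wrist_force: [1.0, -5.7, 0.2]
finger_gap: 0.0
```

```bash
python3 - <<'E'
from h import *
p,d=sc("k")
cv2.imwrite('pics/k_zz.png',cv2.resize(p[165:190,405:440,::-1],None,fx=22,fy=22,interpolation=cv2.INTER_CUBIC))
s=env.get_state();print(s["clock"],s["tcp_pos"],rot(s).as_matrix()[:,1],s["wrist_force"],s["tcp_pos"]@rot(s).as_matrix()[:,1], np.array([.4424,.2334,.0689])@rot(s).as_matrix()[:,1]-.033)
E
```

```text
8.4 [0.553  0.2089 0.069 ] [-0.0742  0.9971 -0.0154] [ 1.1073 -5.4866 -0.0057] 0.16614103811280712 0.1658305862492639
```

View pics/k_zz.png

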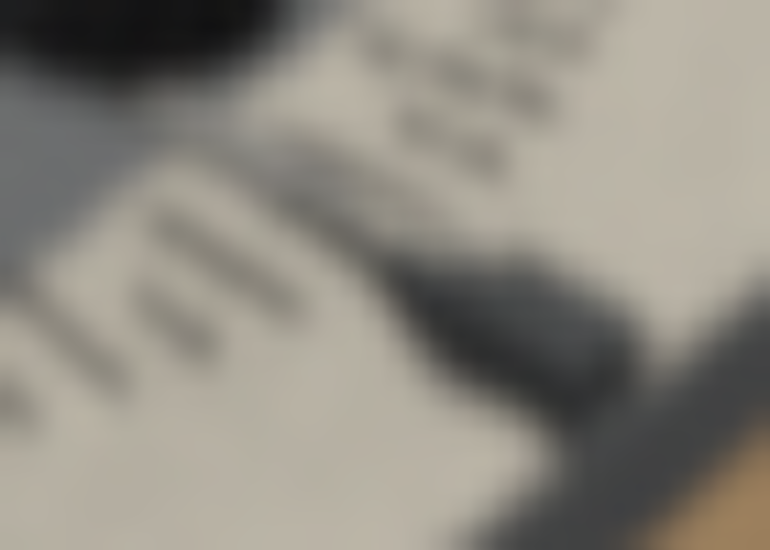

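Emit:
step_arm([
  [[0,0,0,0,0.0012,0,0],[0,0,0,0,0.0012,0,0],[0,0,0,0,0.0012,0,0],[0,0,0,0,-0.004,0,0],[0,0,0,0,-0.009,0,0],[0,0,0,0,-0.014,0,0],[0,0,0,0,-0.019,0,0],[0,0,0,0,-0.024,0,0],[0,0,0,0,-0.029,0,0],[0,0,0,0,-0.034,0,0],[0,0,0,0,-0.038,0,0],[0,0,0,0,-0.042,0,0]],
])

```text
clock: 9.6
tcp_pos: [0.5568, 0.1672, 0.0699]
orientation: [0.71, -0.031, 0.703, 0.022]
wrist_force: [-0.1, 0.2, 0.5]
finger_gap: -0.0001
```

Emit:
step_arm([
  [[0,0,0,0,-0.003,0,0],[0,0,0,0,-0.006,0,0],[0,0,0,0,-0.006,0,0]],
])

```text
clock: 9.9
tcp_pos: [0.5576, 0.1611, 0.0702]
orientation: [0.711, -0.031, 0.703, 0.022]
wrist_force: [-0.1, 0.2, 0.0]
finger_gap: -0.0
```

Emit:
step_arm([
  [[0,0,0,-0.03,0,0,0],[0,0,0,-0.07,0,0,0],[0,0,0,-0.11,0,0,0],[0,0,0,-0.15,0,0,0],[0,0,0,-0.18,-0.03,0,0],[0,0,0,-0.18,-0.07,-0.02,0],[0,0,0,-0.18,-0.11,-0.05,0],[0,0,0,-0.18,-0.15,-0.08,0],[0,0,0,-0.18,-0.19,-0.11,0],[0,0,0,-0.18,-0.19,-0.11,0],[0,0,0,-0.18,-0.19,-0.11,0]],
])

```text
clock: 11.0
tcp_pos: [0.4597, -0.035, 0.252]
orientation: [0.711, -0.03, 0.702, 0.021]
wrist_force: [-0.5, -0.2, 0.5]
finger_gap: 0.0
```

```bash
python3 - <<'E'
from h import *
p,d=look("top","m");sc("m")
s=env.get_state();print(s["clock"],s["tcp_pos"],s["wrist_force"],s["qvel"])
a=cv2.imread('pics/c_top.png').astype(int);b=p[:,:,::-1].astype(int)
x=np.hstack([cv2.resize(i[160:262,165:265].astype(np.uint8),None,fx=3.9,fy=3.9) for i in(a,b)]);cv2.imwrite('pics/m_cmp.png',x)
a=cv2.imread('pics/a_scene.png').astype(int);b=cv2.imread('pics/m_scene.png').astype(int)
D=abs(a-b).max(2);print("left drive",D[120:210,340:460].max(),"right drive",D[185:290,180:322].max())
E
```

```text
11.1 [ 0.4605 -0.0337  0.2518] [-0.1918 -0.0065 -0.8648] [ 0.0221  0.0109  0.0044  0.0011 -0.0026 -0.0026]
left drive 6 right drive 5
```

View pics/m_cmp.png

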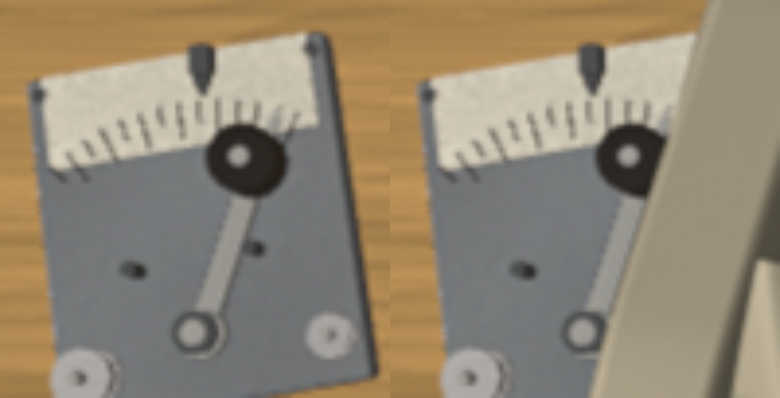

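View pics/m_scene.png

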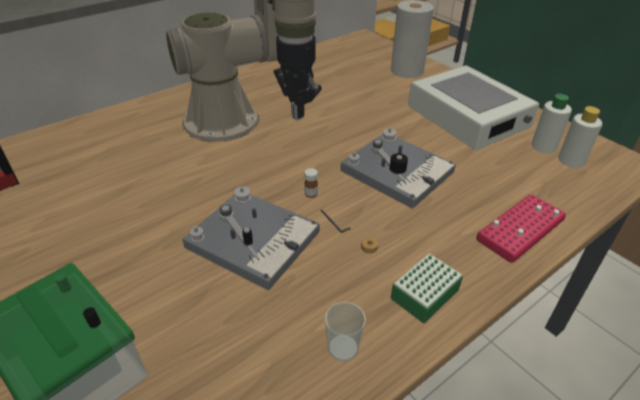

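The scene picture shows the large-roller arm back at rest at about (398,160). Both drives match the first picture: the largest pixel difference is 6, which is noise. The tab has not moved, and the gripper is clear of everything.

```bash
python3 -c "
from workcell import env
print(env.hand_in())"
```

```text
the job is handed in; nothing more can be done
None
```

The job is done and handed in at about 11 s on the clock.

**Push and hold:** I pushed the large roller's -y side with shut fingers until the pointer stood at the index tab, about 0.346 rad from rest. I held it there for about 2.7 s at 6–7 N, then let the arm follow back to its stop. I then backed off, lifted and moved clear.

**During the hold:**
- Contact came within a millimetre of where I had predicted it.
- Worked out from the tool position, the roller stood within about 0.3 mm (0.003 rad) of the target measured from the top picture.
- The scene picture showed the pointer lined up with the tab tip, to about 0.3 px (roughly 0.01 rad).

**After the return:** The scene picture matched the first one on both drives, so the arm is at rest, the tab is where it was and the small arm is untouched. Wrist force was near zero.

**What disagreed or was limited:**
- The scene camera's absolute position for the tab tip was about 3 px (6 mm or more) off the top camera's, so I used that camera only to compare the pointer with the tab.
- The robot blocked the top camera's view during the push and part of it in the final picture, so the top view did not check the pointer at the tab.
- An early script of mine stopped on a calibration error; I fixed it and nothing moved.

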